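# Clip the battery box shut, corner to opposite corner

### The job

The lid is already on the grey battery box on the bench, but its four clips are still up. Snap the red clip down first, then the blue clip at the diagonally opposite corner, and only then the other two blue clips in either order, so that all four lie fully down, flat over the rim and the lid is drawn down evenly.

Things in the scene. Friction and masses are not known exactly. Their poses are not given: they have to be found in the camera images.
- red_clip_pad (a point): The red clip, 55 x 34 x 6 mm, hinged on the box's outer wall, folding inward and down over the rim. Point: on its upper face, mid-width, 38 mm from the hinge axis, 17 mm from the free end; x runs hinge to free end, z is square to the face. Up (start): z leans 0.5 to 0.75 rad from vertical, point 124 to 132 mm over the bench. Home: flat, z vertical, point at 106 mm, 5 to 10 mm further inward over the lid.
- blue_across_pad (a point): The blue clip diagonally opposite the red (farthest from it); size, point, axes as the red. All four clips behave alike: a stiff hinge (0.04 Nm) that stays where it is left, so a clip must be pushed all the way down. Push straight down (about 1 to 2 N) where the point is at the start until the clip stops flat on the rim, its upper face there 106 mm above the bench.
- blue_short_pad (a point): The blue clip facing the red one across the lid, at the same end of the box; size, point, axes as the red. The box: grey plastic, black lid, 206 x 162 mm, 100 mm high, fixed to the bench at any yaw. Two clips on each long side, 130 mm apart between centres; hinge lines 172 mm apart across the box.
- blue_long_pad (a point): The blue clip beside the red one, on the same long side of the box. Same size, point, axes and behaviour as the red clip.

How it is judged:
By the outcome, as a careful person would: the job done as asked, in the order asked, and still so for the second after the job is handed in, with the robot touching nothing.
It also fails if it takes over 42 s, if anything falls off the work surface, if the arm or the gripper's body presses on something with over 40 N, if the wrist force passes 120 N, or if a joint passes its speed limit or range.

### The arm

A 6-joint arm with a two-finger parallel gripper is mounted at the origin on the work surface. World frame = base frame: x ahead of the robot, y to its left, z up, the work surface at z = 0. Lengths are in m, angles in degrees, forces in N, time in s.
With the tool pointing down it reaches from about 0.25 to 0.725 m from the base axis. Payload 9.7 kg.
Tool frame: the origin (TCP) lies midway between the tips of the shut fingers; the grasp point (between the pads) lies 19 mm behind it; z points along the fingers, y is the line along which they close (so a half turn about z gives the same grasp; the last joint's range is limited). The gripper opens to 85 mm and grips with 20 to 120 N. Pads are 22 mm wide; open, the fingers measure 114 mm over their backs; the gripper's body (76 mm by 85 mm) begins 54 mm behind the grasp point. The pads swing forward as they close: fully open they stand 13 mm farther back than shut.
Start: joints at [-69.213, 4.979, 10.078, 95.1, 0, 90], TCP at [0.195, -0.514, 0.231] pointing down, gripper open.
Joint ranges: [-179.16, 179.16], [-48.56, 103.87], [-65.8, 70.77], [-126.05, 130.52], [-82.76, 87.17], [-180, 180]. Speed limits (degrees/s): [127.2, 127.2, 147.25, 180, 180, 180].

### API

Orientations are given as [roll, pitch, yaw] about the fixed x, y, z axes, in that order (R = Rz(yaw) Ry(pitch) Rx(roll)).
In Python, from workcell import bot gives the robot as it stands.
- The arm moves only by the shell command python3 -m crank 'ROWS' [FORCE]. ROWS is JSON, a list of rows, each an object with "gripper": the finger opening in mm, from 0 to 85.4; "travel": the shift along the tool's x, y, z in mm, a list of three; "twist": the turn, a rotation vector about the tool's x, y, z in rad, a list of three. In form: [{"gripper": gripper, "travel": [tx, ty, tz], "twist": [rx, ry, rz]}, ...]. A call has 1 to 12 rows; each row shifts and turns the commanded pose from where the row before left it, along the tool's axes as they then stand; what a row does not reach is not made up. A row lasts 1/8 s, in which the tool goes at most 62.5 mm and 10.7 degrees, less where a joint would pass 70% of its speed; a pose out of reach is approached as far as the arm can. A call is refused whole if a number of a shift passes 62.5 or a number of a turn 0.188, either way. A call with a gripper value outside its range is refused whole. The fingers move at their own pace and stop on an object; FORCE is the grip in N (left out, the last holds). Time passes only in rows, so rows that do not move let the fingers close. It gives the time, the measured TCP pose, the force, the opening and the grip force at its end, in the units of the state.
- bot.get_obs(): the state, without advancing time (a new reading comes with each control period).
- bot.camera(name): name is "scene" or "top" or "wrist"; returns the picture (480x640x3 uint8, red, green, blue); there is no depth.
- bot.calibration(name): a dict with "vfov" (degrees; the focal length in pixels is half the picture's height over the tangent of half this angle, whatever the lens; pixels are square), "cx", "cy" (the principal point, pixels), "k1" (the pictures are not rectified: a ray, as slopes to the right and down, at radius r is drawn at 1 + k1 r^2 times it, then the intrinsics apply), "camera_from_world" (4x4, takes a point from world to camera coordinates). Camera axes: x right, y down, z forward; pixel columns grow to the right and rows downward; lengths in m; the calibration is good to about 2 mm. A picture is of the moment at which its call begins: read the wrist's pose just before it. calibration takes no time and is no camera call; for the wrist camera it gives the pose at the moment of the call.
- bot.job_done(): hands the job in; it is judged then, once.
The state is a dict: "time": time; "q": joint angles; "qd": joint speeds; "joint_efforts": joint torques, N m; "ee_pos": TCP position; "tcp_rot": TCP orientation; "wrist_force": force on the tool from outside, world axes, zero at the start; "torque": the same for the moment, N m; "opening": finger opening in m; "grasp_force": force on a finger pad.
Only numpy, scipy, OpenCV 4.12 (cv2) and the standard library are available. Lean on these libraries where they do the work, as an engineer would, in place of code of your own. Each camera call takes 0.05 s, during which the arm holds its last target. There are 200 camera calls.

## Working session

There is one attempt and no reset: what is moved stays moved. The work goes in short steps, Python scripts to look and compute and a shell command to move; the robot and the scene stay as the last step left them, time stands still between calls to the robot, and variables do not carry over. Pictures are saved under pics/ and viewed, at most 10 in all, crops included, and the job is handed in when it is done.

```bash
mkdir -p pics; python3 - <<'E'
from workcell import bot
import cv2
for n in("top","scene"):
    im=bot.camera(n); cv2.imwrite(f"pics/{n}0.png",im[:,:,::-1])
    c=bot.calibration(n); print(n,c)
o=bot.get_obs(); print(o["time"],o["ee_pos"],o["tcp_rot"])
E
```

```text
top {'vfov': 50.979757008183185, 'cx': 319.4214437252579, 'cy': 234.5360077687696, 'k1': -0.04476657904729099, 'camera_from_world': array([[-0.02528282, -0.99967247, -0.00396752,  0.04040479],
       [-0.97421592,  0.02552868, -0.22416875,  0.59987519],
       [ 0.22419661, -0.00180239, -0.97454227,  0.6620113 ],
       [ 0.        ,  0.        ,  0.        ,  1.        ]])}
scene {'vfov': 45.140433204136734, 'cx': 314.72073758564494, 'cy': 243.11734356178366, 'k1': -0.18955231643220385, 'camera_from_world': array([[-0.14545474,  0.98920808,  0.01761534,  0.05378358],
       [ 0.72631276,  0.11885407, -0.6770107 , -0.33523646],
       [-0.6717981 , -0.08568017, -0.73576234,  1.13734164],
       [ 0.        ,  0.        ,  0.        ,  1.        ]])}
0.1 [ 0.19512862 -0.5139948   0.23064517] [-1.79929738e+02 -1.23159648e-04  2.07867876e+01]
```

View pics/top0.png

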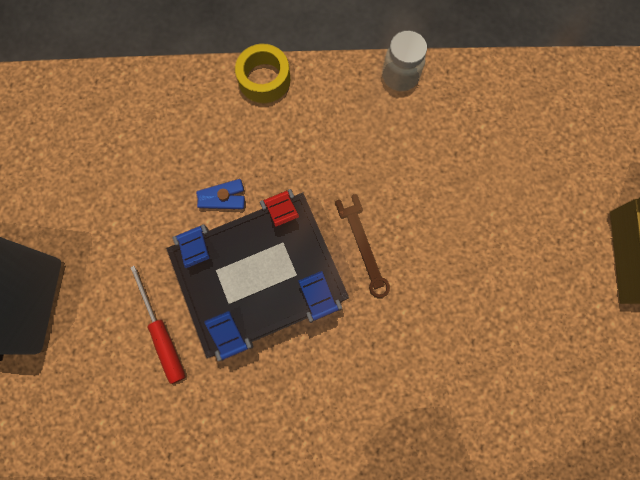

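View pics/scene0.png

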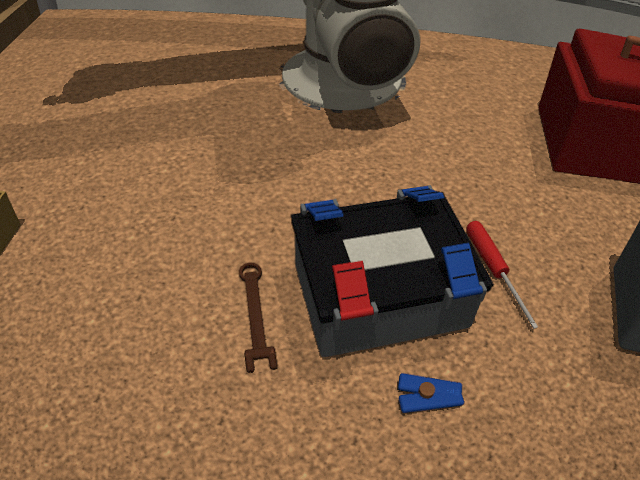

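The top view shows red at (281,208) and blue_long beside it at (192,246). Blue_short faces red at (319,296), and blue_across is at (226,335). The scene view agrees: red (352,288), long (462,270), short (323,211), across (421,195). I'll fit box pose and lean angles to both views.

```bash
cat > fit.py <<'E'
from workcell import bot
import cv2,numpy as np
from scipy.optimize import least_squares
def proj(c,P):
    f=240/np.tan(np.radians(c["vfov"]/2)); T=c["camera_from_world"]
    p=np.atleast_2d(P)@T[:3,:3].T+T[:3,3]; s=p[:,:2]/p[:,2:]
    s=s*(1+c["k1"]*(s**2).sum(1,keepdims=True)); return s*f+[c["cx"],c["cy"]]
N=["red","across","short","long"]
SEED={"top":[(281,208),(226,335),(319,296),(192,246)],"scene":[(352,288),(421,195),(323,211),(462,270)]}
S=[(1,1),(-1,-1),(-1,1),(1,-1)]  # (long-side sign u, along sign v)
def masks(n,im):
    h=cv2.cvtColor(im,cv2.COLOR_RGB2HSV); out=[]
    for i,s in enumerate(SEED[n]):
        H=h[:,:,0]; m=((H<8)|(H>172)) if i==0 else ((H>100)&(H<130))
        m=(m&(h[:,:,1]>110)&(h[:,:,2]>40)).astype(np.uint8)
        m=cv2.morphologyEx(m,cv2.MORPH_CLOSE,np.ones((5,5)))
        k,l,st,ce=cv2.connectedComponentsWithStats(m)
        d=np.hypot(*(ce[1:]-s).T)+1e3*(st[1:,4]<100); j=1+d.argmin(); out.append((ce[j],st[j,4]))
    return out
# outline of clip (6 mm slab) -> blob centroid via convex hull
def clip(x,i,corners=True):
    cx,cy,yaw=x[:3]; a=x[3+i]; u=np.array([np.cos(yaw),np.sin(yaw),0]); v=np.array([-u[1],u[0],0])
    su,sv=S[i]; o=np.array([cx,cy,.103])+su*.086*u+sv*.065*v
    X=-su*u*np.cos(a)+np.array([0,0,np.sin(a)]); Z=su*u*np.sin(a)+np.array([0,0,np.cos(a)])
    pad=o+.038*X+.003*Z
    return pad,np.array([o+s*X+w*v+t*Z for s in(0.004,.055) for w in(-.017,.017) for t in(-.003,.003)])
def cen(P):
    m=cv2.moments(cv2.convexHull(P.astype(np.float32))); return np.array([m["m10"],m["m01"]])/m["m00"],m["m00"]
if __name__=="__main__":
    C={n:bot.calibration(n) for n in SEED}; M={n:masks(n,bot.camera(n)) for n in SEED}
    def res(x): return np.concatenate([cen(proj(C[n],clip(x,i)[1]))[0]-M[n][i][0] for n in SEED for i in range(4)])
    best=min((least_squares(res,[.5,.1,y,.6,.6,.6,.6],diff_step=1e-4) for y in(.3,-.3,2.8,-2.8)),key=lambda r:r.cost)
    S0=S[:]
    S[:]=[(a,-b) for a,b in S0]
    b2=min((least_squares(res,[.5,.1,y,.6,.6,.6,.6],diff_step=1e-4) for y in(.3,-.3,2.8,-2.8)),key=lambda r:r.cost)
    if b2.cost<best.cost: best=b2
    else: S[:]=S0
    print(best.cost,S,best.x.round(4)); print(res(best.x).round(1).reshape(-1,2).tolist())
    for n in SEED: print(n,[(int(M[n][i][1]),int(cen(proj(C[n],clip(best.x,i)[1]))[1])) for i in range(4)])
    for i in range(4): print(N[i],clip(best.x,i)[0].round(4))
    for n in SEED:
        im=bot.camera(n)[:,:,::-1].copy()
        for i in range(4):
            p,c=clip(best.x,i); 
            cv2.polylines(im,[cv2.convexHull(proj(C[n],c).astype(np.float32)).astype(int)],True,(0,255,0),1)
            cv2.circle(im,tuple(proj(C[n],p)[0].astype(int)),2,(0,255,255),-1)
        cv2.imwrite(f"pics/fit_{n}.png",im)
    a,b=(cv2.imread(f"pics/fit_{n}.png") for n in("top","scene"))
    cv2.imwrite("pics/fit.png",cv2.hconcat([cv2.resize(a[170:380,150:360],(400,400)),cv2.resize(b[160:370,280:490],(400,400))]))
E
python3 fit.py
```

```text
17.424914677560114 [(1, -1), (-1, 1), (-1, -1), (1, 1)] [ 0.5459  0.1137 -5.8998  0.5773  0.7269  0.6792  0.4715]
[[0.4, 0.3], [-0.8, -2.7], [-0.3, -3.6], [0.5, 0.5], [-0.1, -1.8], [1.2, -1.6], [0.1, -1.5], [-0.4, -1.9]]
top [(781, 697), (1133, 968), (1049, 927), (853, 807)]
scene [(1781, 1518), (420, 246), (531, 298), (1537, 1341)]
red [0.622  0.0743 0.1263]
across [0.4663 0.1517 0.1305]
short [0.5161 0.0316 0.1292]
long [0.5712 0.194  0.1229]
```

View pics/fit.png

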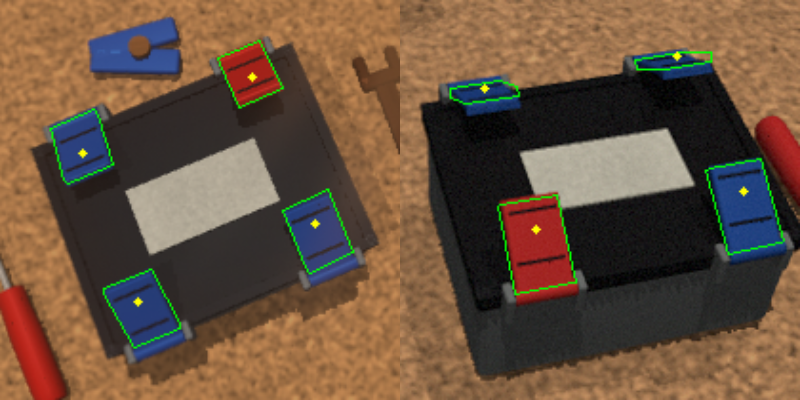

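The fitted outlines sit on the clips: points within about 3 mm, heights 123–130 mm and leans 0.47–0.73 rad, all as specified. The tool yaw (20.8°) already matches the box yaw (22°). Now I'll move over red with the fingers shut.

```bash
cat > go.py <<'E'
import sys,numpy as np
from workcell import bot
from scipy.spatial.transform import Rotation as R
P={"red":[.622,.0743],"across":[.4645,.151],"short":[.5145,.031],"long":[.5712,.194]}
o=bot.get_obs(); r=R.from_euler("xyz",o["tcp_rot"],degrees=True); z=o["ee_pos"][2]
print(o["time"],o["ee_pos"].round(4),o["wrist_force"].round(1),o["tcp_rot"].round(1))
for k,p in P.items(): print(k,(r.inv().apply(np.array(p+[z])-o["ee_pos"])*1000).round(1))
E
python3 -m crank '[{"gripper":0,"travel":[50,-33,0],"twist":[0,0,0]},{"gripper":0,"travel":[50,-33,0],"twist":[0,0,0]},{"gripper":0,"travel":[50,-33,0],"twist":[0,0,0]},{"gripper":0,"travel":[50,-33,0],"twist":[0,0,0]},{"gripper":0,"travel":[50,-33,0],"twist":[0,0,0]},{"gripper":0,"travel":[50,-33,0],"twist":[0,0,0]},{"gripper":0,"travel":[50,-33,0],"twist":[0,0,0]},{"gripper":0,"travel":[50,-33,0],"twist":[0,0,0]},{"gripper":0,"travel":[50,-33,0],"twist":[0,0,0]},{"gripper":0,"travel":[50,-33,0],"twist":[0,0,0]},{"gripper":0,"travel":[50,-33,0],"twist":[0,0,0]},{"gripper":0,"travel":[0,0,0],"twist":[0,0,0]}]'; python3 go.py
```

```text
time: 1.8
ee_pos: [0.5819, 0.0235, 0.2296]
tcp_rot: [-179.9, 0.1, 21.0]
wrist_force: [0.2, -0.6, 0.3]
opening: 0.0001
grasp_force: 0.0
1.8 [0.5819 0.0235 0.2296] [ 0.2 -0.6  0.3] [-1.799e+02  1.000e-01  2.100e+01]
red [ 55.7 -33.   -0.1]
across [ -63.8 -161.1    0.3]
short [-60.2 -31.1   0.1]
long [ 5.120e+01 -1.629e+02  1.000e-01]
```

```bash
python3 -m crank '[{"gripper":0,"travel":[28,-16.5,0],"twist":[0,0,0]},{"gripper":0,"travel":[27.7,-16.5,0],"twist":[0,0,0]},{"gripper":0,"travel":[0,0,30],"twist":[0,0,0]},{"gripper":0,"travel":[0,0,30],"twist":[0,0,0]},{"gripper":0,"travel":[0,0,25],"twist":[0,0,0]},{"gripper":0,"travel":[0,0,0],"twist":[0,0,0]}]'; python3 go.py; python3 - <<'E'
from workcell import bot
import cv2
a=bot.camera("scene")[:,:,::-1];b=bot.camera("wrist")[:,:,::-1]
cv2.imwrite("pics/r1.png",cv2.hconcat([cv2.resize(a[140:380,240:560],(400,300)),cv2.resize(b,(400,300))]))
E
```

```text
time: 2.55
ee_pos: [0.6196, 0.07, 0.1446]
tcp_rot: [-180.0, 0.2, 20.7]
wrist_force: [0.1, 0.0, 0.7]
opening: -0.0
grasp_force: 0.0
2.55 [0.6196 0.07   0.1446] [0.1 0.  0.7] [-180.     0.2   20.7]
red [ 3.8 -3.2 -0. ]
across [-116.3 -130.7    0.5]
short [-112.1   -0.8    0.4]
long [-1.300e+00 -1.331e+02  1.000e-01]
```

View pics/r1.png

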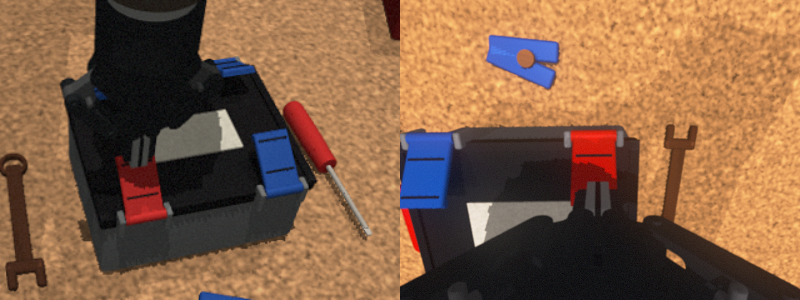

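The fingers (wrist panel, about (600,195)) are centred on the red clip. I'll apply the small correction and push down gently.

```bash
python3 -m crank '[{"gripper":0,"travel":[4,-3,0],"twist":[0,0,0]},{"gripper":0,"travel":[0,0,8],"twist":[0,0,0]},{"gripper":0,"travel":[0,0,5],"twist":[0,0,0]},{"gripper":0,"travel":[0,0,5],"twist":[0,0,0]},{"gripper":0,"travel":[0,0,5],"twist":[0,0,0]},{"gripper":0,"travel":[0,0,5],"twist":[0,0,0]},{"gripper":0,"travel":[0,0,5],"twist":[0,0,0]},{"gripper":0,"travel":[0,0,3],"twist":[0,0,0]},{"gripper":0,"travel":[0,0,0],"twist":[0,0,0]}]'
```

```text
time: 3.78
ee_pos: [0.6235, 0.0752, 0.1099]
tcp_rot: [-180.0, 0.0, 20.8]
wrist_force: [0.1, 0.0, 0.1]
opening: 0.0003
grasp_force: 0.0
```

```bash
python3 -m crank '[{"gripper":0,"travel":[0,0,2],"twist":[0,0,0]},{"gripper":0,"travel":[0,0,2],"twist":[0,0,0]},{"gripper":0,"travel":[0,0,0],"twist":[0,0,0]}]';  python3 - <<'E'
from workcell import bot
import cv2
a=bot.camera("scene")[:,:,::-1];b=bot.camera("wrist")[:,:,::-1]
cv2.imwrite("pics/r2.png",cv2.hconcat([cv2.resize(a[200:350,290:490],(400,300)),cv2.resize(b,(400,300))]))
E
```

```text
time: 4.15
ee_pos: [0.6236, 0.0752, 0.1062]
tcp_rot: [-180.0, 0.0, 20.8]
wrist_force: [0.5, 0.1, 0.1]
opening: -0.0006
grasp_force: 0.0
```

View pics/r2.png

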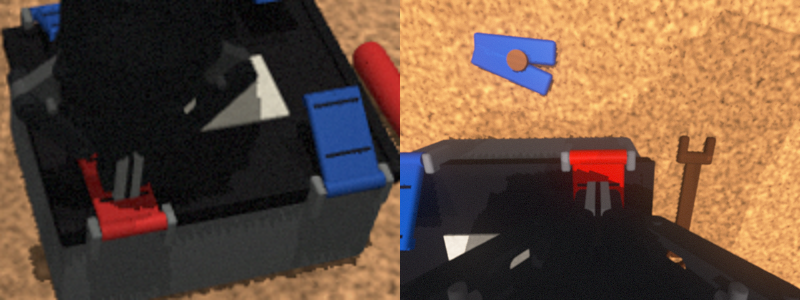

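Red (left panel (125,200)) looks nearly flat under the fingers. I'll press slightly more, until the force rises, then lift.

```bash
python3 -m crank '[{"gripper":0,"travel":[0,0,1],"twist":[0,0,0]},{"gripper":0,"travel":[0,0,1],"twist":[0,0,0]},{"gripper":0,"travel":[0,0,0],"twist":[0,0,0]}]'
```

```text
time: 4.62
ee_pos: [0.6237, 0.0752, 0.1059]
tcp_rot: [180.0, -0.1, 20.8]
wrist_force: [-5.7, -0.1, 9.9]
opening: -0.0002
grasp_force: 5.1
```

Firm stop at 105.9 mm with 10 N, so red is down. Lifting and moving to across.

```bash
python3 -m crank '[{"gripper":0,"travel":[0,0,-30],"twist":[0,0,0]},{"gripper":0,"travel":[0,0,-35],"twist":[0,0,0]},{"gripper":0,"travel":[-30,-32,0],"twist":[0,0,0]},{"gripper":0,"travel":[-30,-32,0],"twist":[0,0,0]},{"gripper":0,"travel":[-30,-32,0],"twist":[0,0,0]},{"gripper":0,"travel":[-30,-32,0],"twist":[0,0,0]},{"gripper":0,"travel":[0,0,0],"twist":[0,0,0]},{"gripper":0,"travel":[0,0,0],"twist":[0,0,0]}]'; python3 go.py; python3 - <<'E'
from workcell import bot
import cv2
a=bot.camera("scene")[:,:,::-1];b=bot.camera("wrist")[:,:,::-1]
cv2.imwrite("pics/r3.png",cv2.hconcat([cv2.resize(a[160:370,280:490],(400,400)),cv2.resize(b,(400,400))]))
E
```

```text
time: 5.62
ee_pos: [0.4664, 0.1523, 0.1695]
tcp_rot: [180.0, -0.0, 20.8]
wrist_force: [0.2, -0.3, -0.5]
opening: 0.0
grasp_force: 0.0
5.625 [0.4664 0.1523 0.1695] [ 0.2 -0.3 -0.5] [180.   -0.   20.8]
red [1.177e+02 1.282e+02 1.000e-01]
across [-2.2  0.6 -0. ]
short [  1.9 130.5   0. ]
long [ 1.128e+02 -1.700e+00  1.000e-01]
```

View pics/r3.png

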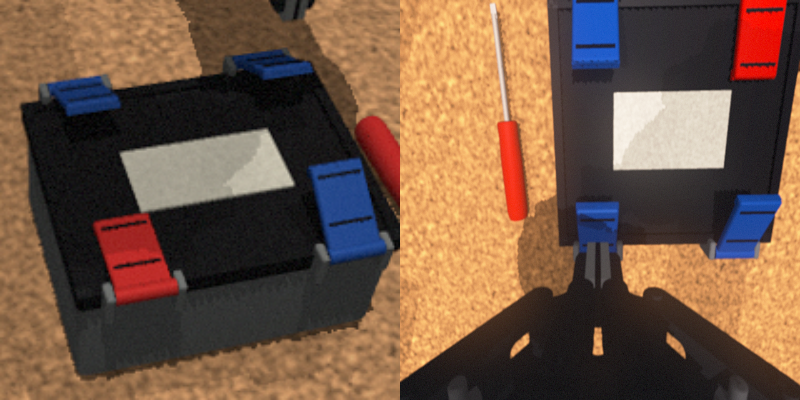

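Red lies flat (left panel (140,255)). The fingers are centred laterally over across (right panel (598,235)), so I'll push down.

```bash
python3 -m crank '[{"gripper":0,"travel":[-2,0,20],"twist":[0,0,0]},{"gripper":0,"travel":[0,0,10],"twist":[0,0,0]},{"gripper":0,"travel":[0,0,5],"twist":[0,0,0]},{"gripper":0,"travel":[0,0,5],"twist":[0,0,0]},{"gripper":0,"travel":[0,0,5],"twist":[0,0,0]},{"gripper":0,"travel":[0,0,5],"twist":[0,0,0]},{"gripper":0,"travel":[0,0,5],"twist":[0,0,0]},{"gripper":0,"travel":[0,0,5],"twist":[0,0,0]},{"gripper":0,"travel":[0,0,2],"twist":[0,0,0]},{"gripper":0,"travel":[0,0,2],"twist":[0,0,0]},{"gripper":0,"travel":[0,0,0],"twist":[0,0,0]}]';python3 -m crank '[{"gripper":0,"travel":[0,0,1],"twist":[0,0,0]},{"gripper":0,"travel":[0,0,1],"twist":[0,0,0]},{"gripper":0,"travel":[0,0,0],"twist":[0,0,0]}]'
```

```text
time: 7.1
ee_pos: [0.4642, 0.1516, 0.1059]
tcp_rot: [-180.0, -0.0, 20.8]
wrist_force: [-1.5, -1.1, 6.5]
opening: 0.0001
grasp_force: 3.0
time: 7.48
ee_pos: [0.4643, 0.1516, 0.1056]
tcp_rot: [180.0, -0.1, 20.8]
wrist_force: [-6.4, -1.7, 19.4]
opening: -0.0
grasp_force: 9.5
```

Across stopped at 105.6 mm with 19 N. Next is short.

```bash
python3 -m crank '[{"gripper":0,"travel":[0,0,-30],"twist":[0,0,0]},{"gripper":0,"travel":[0,0,-37],"twist":[0,0,0]},{"gripper":0,"travel":[1,33,0],"twist":[0,0,0]},{"gripper":0,"travel":[1,33,0],"twist":[0,0,0]},{"gripper":0,"travel":[1,33,0],"twist":[0,0,0]},{"gripper":0,"travel":[0,31,0],"twist":[0,0,0]},{"gripper":0,"travel":[0,0,0],"twist":[0,0,0]},{"gripper":0,"travel":[0,0,0],"twist":[0,0,0]}]'; python3 go.py; python3 - <<'E'
from workcell import bot
import cv2
a=bot.camera("scene")[:,:,::-1];b=bot.camera("wrist")[:,:,::-1]
cv2.imwrite("pics/r4.png",cv2.hconcat([cv2.resize(a[160:370,280:490],(400,400)),cv2.resize(b,(400,400))]))
E
```

```text
time: 8.48
ee_pos: [0.5128, 0.0313, 0.1701]
tcp_rot: [-180.0, 0.0, 20.8]
wrist_force: [0.2, -0.1, -0.2]
opening: -0.0004
grasp_force: 0.0
8.475 [0.5128 0.0313 0.1701] [ 0.2 -0.1 -0.2] [-180.     0.    20.8]
red [ 1.173e+02 -1.500e+00 -1.000e-01]
across [-2.70e+00 -1.29e+02  1.00e-01]
short [ 1.5  0.9 -0. ]
long [ 112.3 -131.4   -0. ]
```

View pics/r4.png

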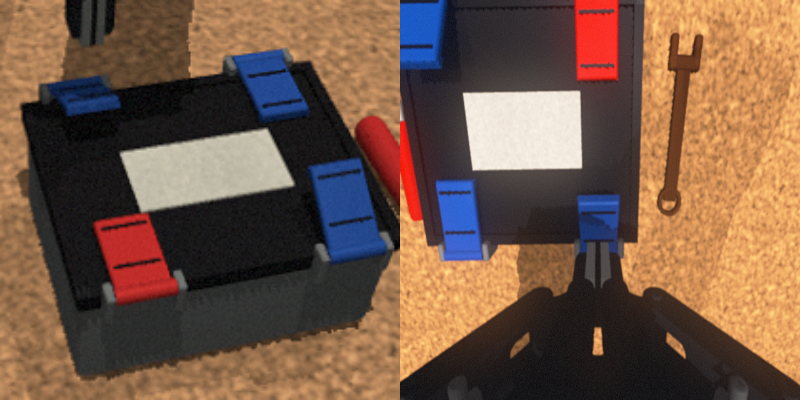

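Red and across (left panel (270,88)) are both flat, and the fingers are over short. Pushing it down, then on to long.

```bash
python3 -m crank '[{"gripper":0,"travel":[1,0,20],"twist":[0,0,0]},{"gripper":0,"travel":[0,0,10],"twist":[0,0,0]},{"gripper":0,"travel":[0,0,5],"twist":[0,0,0]},{"gripper":0,"travel":[0,0,5],"twist":[0,0,0]},{"gripper":0,"travel":[0,0,5],"twist":[0,0,0]},{"gripper":0,"travel":[0,0,5],"twist":[0,0,0]},{"gripper":0,"travel":[0,0,5],"twist":[0,0,0]},{"gripper":0,"travel":[0,0,5],"twist":[0,0,0]},{"gripper":0,"travel":[0,0,2],"twist":[0,0,0]},{"gripper":0,"travel":[0,0,2],"twist":[0,0,0]},{"gripper":0,"travel":[0,0,0],"twist":[0,0,0]}]';python3 -m crank '[{"gripper":0,"travel":[0,0,1],"twist":[0,0,0]},{"gripper":0,"travel":[0,0,1],"twist":[0,0,0]},{"gripper":0,"travel":[0,0,0],"twist":[0,0,0]}]'
```

```text
time: 9.95
ee_pos: [0.5139, 0.0314, 0.1061]
tcp_rot: [-180.0, 0.0, 20.8]
wrist_force: [-0.2, -0.5, -0.1]
opening: -0.0001
grasp_force: 0.0
time: 10.32
ee_pos: [0.514, 0.0314, 0.1057]
tcp_rot: [180.0, -0.1, 20.8]
wrist_force: [-4.7, -0.2, 11.1]
opening: -0.0001
grasp_force: 5.9
```

```bash
python3 -m crank '[{"gripper":0,"travel":[0,0,-30],"twist":[0,0,0]},{"gripper":0,"travel":[0,0,-36],"twist":[0,0,0]},{"gripper":0,"travel":[28,-33,0],"twist":[0,0,0]},{"gripper":0,"travel":[28,-33,0],"twist":[0,0,0]},{"gripper":0,"travel":[28,-33,0],"twist":[0,0,0]},{"gripper":0,"travel":[28,-33,0],"twist":[0,0,0]},{"gripper":0,"travel":[0,0,0],"twist":[0,0,0]},{"gripper":0,"travel":[0,0,0],"twist":[0,0,0]}]'; python3 go.py; python3 - <<'E'
from workcell import bot
import cv2
a=bot.camera("scene")[:,:,::-1];b=bot.camera("wrist")[:,:,::-1]
cv2.imwrite("pics/r5.png",cv2.hconcat([cv2.resize(a[160:370,280:490],(400,400)),cv2.resize(b,(400,400))]))
E
```

```text
time: 11.32
ee_pos: [0.5716, 0.1943, 0.17]
tcp_rot: [180.0, 0.1, 20.8]
wrist_force: [0.2, 0.5, 0.1]
opening: -0.0003
grasp_force: 0.0
11.325 [0.5716 0.1943 0.17  ] [0.2 0.5 0.1] [1.80e+02 1.00e-01 2.08e+01]
red [  4.5 130.1   0. ]
across [-1.155e+02  2.500e+00  1.000e-01]
short [-1.114e+02  1.324e+02  1.000e-01]
long [-0.5  0.2  0. ]
```

View pics/r5.png

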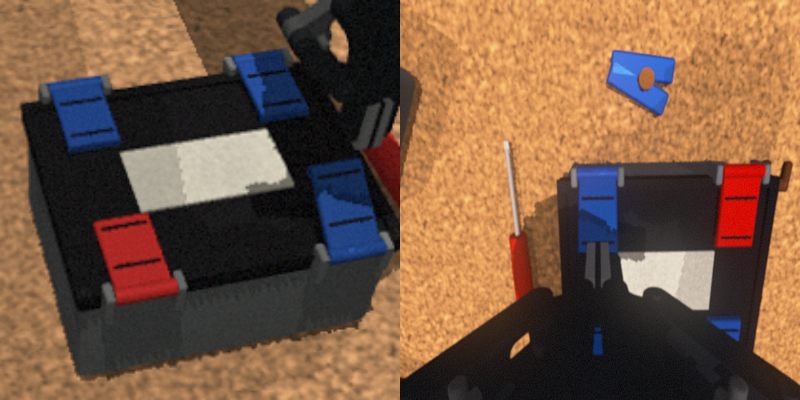

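Three are flat: red, across and short (left panel (85,115)). The fingers are over long, so I'll push that, back off and check.

```bash
python3 -m crank '[{"gripper":0,"travel":[1,0,20],"twist":[0,0,0]},{"gripper":0,"travel":[0,0,10],"twist":[0,0,0]},{"gripper":0,"travel":[0,0,5],"twist":[0,0,0]},{"gripper":0,"travel":[0,0,5],"twist":[0,0,0]},{"gripper":0,"travel":[0,0,5],"twist":[0,0,0]},{"gripper":0,"travel":[0,0,5],"twist":[0,0,0]},{"gripper":0,"travel":[0,0,5],"twist":[0,0,0]},{"gripper":0,"travel":[0,0,5],"twist":[0,0,0]},{"gripper":0,"travel":[0,0,2],"twist":[0,0,0]},{"gripper":0,"travel":[0,0,2],"twist":[0,0,0]},{"gripper":0,"travel":[0,0,0],"twist":[0,0,0]}]';python3 -m crank '[{"gripper":0,"travel":[0,0,1],"twist":[0,0,0]},{"gripper":0,"travel":[0,0,1],"twist":[0,0,0]},{"gripper":0,"travel":[0,0,0],"twist":[0,0,0]}]'
python3 -m crank '[{"gripper":0,"travel":[0,0,-35],"twist":[0,0,0]},{"gripper":0,"travel":[0,0,-40],"twist":[0,0,0]},{"gripper":0,"travel":[-30,-40,-10],"twist":[0,0,0]},{"gripper":0,"travel":[-30,-40,-10],"twist":[0,0,0]},{"gripper":0,"travel":[-30,-40,-10],"twist":[0,0,0]},{"gripper":0,"travel":[0,-40,0],"twist":[0,0,0]},{"gripper":0,"travel":[0,0,0],"twist":[0,0,0]},{"gripper":0,"travel":[0,0,0],"twist":[0,0,0]}]'
python3 - <<'E'
from workcell import bot
import cv2
a=bot.camera("scene")[:,:,::-1];b=bot.camera("top")[:,:,::-1]
cv2.imwrite("pics/r6.png",cv2.hconcat([cv2.resize(a[160:370,280:490],(400,400)),cv2.resize(b[170:380,150:360],(400,400))]))
E
```

```text
time: 12.8
ee_pos: [0.5728, 0.195, 0.1063]
tcp_rot: [180.0, -0.0, 20.8]
wrist_force: [-0.2, 0.5, 0.0]
opening: 0.0001
grasp_force: 0.0
time: 13.18
ee_pos: [0.573, 0.195, 0.1058]
tcp_rot: [180.0, -0.1, 20.8]
wrist_force: [-4.4, -2.4, 9.9]
opening: -0.0001
grasp_force: 5.1
time: 14.18
ee_pos: [0.4569, 0.2458, 0.2112]
tcp_rot: [-177.1, 0.1, 26.7]
wrist_force: [0.3, 0.1, -0.2]
opening: 0.0001
grasp_force: 0.0
```

View pics/r6.png

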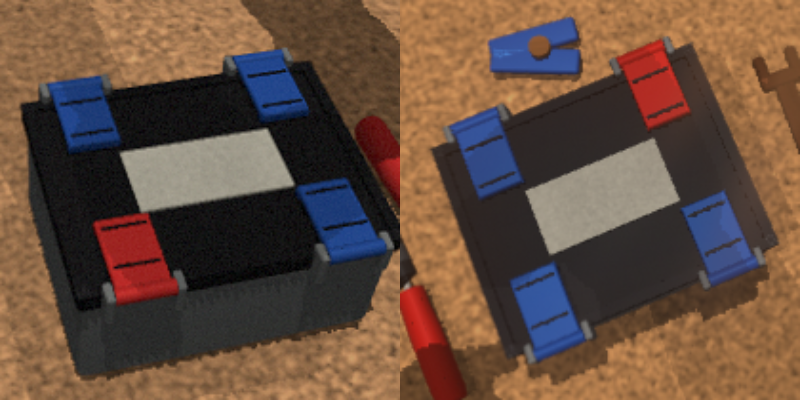

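All four clips lie flat in both views, and the robot is clear of the box.

```bash
python3 -m crank '[{"gripper":0,"travel":[0,0,0],"twist":[0,0,0]},{"gripper":0,"travel":[0,0,0],"twist":[0,0,0]}]'; python3 -c "
from workcell import bot
print(bot.job_done())"
```

```text
time: 14.52
ee_pos: [0.4566, 0.2456, 0.2117]
tcp_rot: [-177.0, 0.1, 26.7]
wrist_force: [0.2, -0.1, -0.3]
opening: -0.0001
grasp_force: 0.0
the job is handed in; nothing more can be done
None
```

All four clips are down flat, snapped in the order red, blue across, blue short, blue long; the job was handed in at about 14.5 s with the arm clear of the box, and no verdict was returned.

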